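Seat a keyed sanding drum on a spindle sander

TASK

Pick up the brown sanding drum and put it over the upright spindle of the green sander. Pressing only lightly, turn it until the slot in its foot finds the yellow drive key, then let it down fully home, flat on the sander's table, and let go. Never force it or drop it on, and leave the other things on the bench where they are.

Things in the scene. Friction and masses are not known exactly. Their poses are not given: they have to be found in the camera images.
- drum_center (a point): Centre (37.5 mm above its underside) of the loose brown sanding drum: upright cylinder, 50 mm diameter, 75 mm tall, 0.2 to 0.45 kg, on the bench. A 19 mm bore runs through it along its axis (z, up). A slot across the underside, 11.5 mm wide, 12.5 mm deep, open at both ends, runs along its x axis; two white stripes on the top mark its direction. Either way round fits.
- sander: The fixed sander: low green housing with a dark flat table, 260 x 220 mm, 60 mm high; origin at the centre of its underside, z up. An upright steel spindle rises from the middle of the table; a yellow bar across the spindle's foot is the drive key. The spindle starts at any angle about the vertical, unmeasured and unrelated to the sander's own yaw.
- seat (a point): Point on the spindle's axis at table height (60 mm), where the centre of the drum's underside belongs; fixed to the sander, z up. The yellow key lies across this point, on the table: 44 mm long, 8 mm wide, 10 mm high. A drum out of line rests on the key 10 mm above its seat; in line it goes down flat on the table. Drum and sander may not be pressed together with more than 60 N.
- spindle_tip (a point): Top end of the spindle, on its axis, 50 mm above the seat; fixed to the sander, z up. The spindle is 16 mm in diameter, the top 9 mm tapered to 5 mm. A friction brake holds spindle and key: they follow only when turned with more than about 0.3 N m, and stay where left.
- blank_center (a point): Bystander: centre of a loose pale round wooden blank, 96 mm diameter, 35 mm tall; z up.
- wax_center (a point): Bystander: centre of a loose amber glass jar with a steel cap, 60 mm diameter, 70 mm tall; z up.
- offcut_center (a point): Bystander: centre of a loose dark wooden offcut, 90 x 50 x 40 mm; z up.
Mind the look-alikes: they are no part of the job. What is shaped like the part that bears drum_center but blue or purple is not meant.

How it is judged (in metres and radians):
On the way, in this order (a step that is already met when the one before it is completed fails the run):
1. the drum is lifted clear of the bench (height (world z) of drum_center above 0.07 m and horizontal distance between drum_center and seat above 0.05 m), for 0.1 s.
2. the drum is started upright over the spindle (horizontal distance between drum_center and seat below 0.006 m and z of drum_center in the frame of seat below 0.0825 m and angle between drum_center's own z axis and vertical below 0.2 rad), for 0.1 s.
At the end, for the whole second after the job is handed in: The drum stands over the spindle with its slot on the key, fully home: within 2.5 mm of flat on the sander's table, within 4 mm of the spindle's axis, upright within 0.05 rad, at rest and released (horizontal distance between drum_center and seat below 0.004 m and z of drum_center in the frame of seat below 0.04 m and angle between drum_center's own z axis and vertical below 0.05 rad and linear speed of drum below 0.02 m/s and contact force between the fingers and drum below 0.1 N); the robot touches nothing.
It fails at once if the drum is forced: more than 60 N between drum and sander (contact force between drum and sander above 60 N).
It fails at once if the drum is dropped on: it moves faster than 0.6 m/s while over the spindle (linear speed of drum above 0.6 m/s and horizontal distance between drum_center and seat below 0.02 m and z of drum_center in the frame of seat below 0.1 m).
It fails at once if a bystander is moved more than 15 mm (distance of any of blank_center, wax_center, offcut_center from where it was at the start of the episode above 0.015 m).
It also fails if it takes over 72 s, if anything falls off the work surface, if the arm or the gripper's body presses on something with over 40 N, if the wrist force passes 120 N, or if a joint passes its speed limit or range.

ROBOT

A 6-joint arm with a two-finger parallel gripper is mounted at the origin on the work surface. World frame = base frame: x ahead of the robot, y to its left, z up, the work surface at z = 0. Lengths are in mm, angles in degrees, forces in N, time in s.
With the tool pointing down it reaches from about 350 to 850 mm from the base axis. Payload 8.1 kg.
Tool frame: the origin (TCP) lies at the centre of the arm's flange, where the gripper is bolted on; the fingertips stand 173 mm ahead of it and the grasp point (between the pads) lies 155 mm ahead of it; z points along the fingers, y is the line along which they close (so a half turn about z gives the same grasp; the last joint's range is limited). The gripper opens to 85 mm and grips with 20 to 120 N. Pads are 22 mm wide; open, the fingers measure 114 mm over their backs; the gripper's body (76 mm by 85 mm) begins 54 mm behind the grasp point. The pads swing forward as they close: fully open they stand 13 mm farther back than shut.
Start: joints at [-69.064, 7.471, 85.268, -0, 87.261, -4.893], TCP at [261.432, -540.056, 404.692] pointing down, gripper open.
Joint ranges: [-169.43, 169.43], [-51.17, 129.36], [1.28, 143.12], [-76.62, 256.62], [0, 156.53], [-152.29, 152.29]. Speed limits (degrees/s): [136.94, 136.94, 159.86, 180, 180, 180].

INTERFACE

Orientations are given as [roll, pitch, yaw] about the fixed x, y, z axes, in that order (R = Rz(yaw) Ry(pitch) Rx(roll)).
In Python, from bench import * gives the robot as it stands.
- The arm moves only by the shell command python3 -m jog 'ROWS' [FORCE]. ROWS is text: rows parted by semicolons, each of 7 numbers parted by spaces: the shift along the tool's x, y, z scaled (see below), then the turn, a rotation vector about the tool's x, y, z scaled (see below), then the closure, from -1 (fully open) to 1 (shut). In form: tx ty tz wx wy wz hand; .... A call has 1 to 5 rows; each row shifts and turns the commanded pose from where the row before left it, along the tool's axes as they then stand; what a row does not reach is not made up. The controller multiplies each number of a shift by 0.1 m and each number of a turn by 60 degrees. A row lasts 1/8 s, in which the tool goes at most 62.5 mm and 10.7 degrees, less where a joint would pass 70% of its speed; a pose out of reach is approached as far as the arm can. A call with a number of a shift or a turn outside -1 to 1 is refused whole. A call with a gripper value outside its range is refused whole. The fingers move at their own pace and stop on an object; FORCE is the grip in N (left out, the last holds). Time passes only in rows, so rows that do not move let the fingers close. It gives the time, the measured TCP pose, the force, the opening and the grip force at its end, in the units of the state.
- sense(): the state, without advancing time (a new reading comes with each control period).
- snapshot(name): name is "scene" or "top" or "wrist"; returns a dict with "img" (480x640x3 uint8, red, green, blue), "fx", "fy", "cx", "cy" (pixels), "dist" ([k1, k2, p1, p2, k3] as OpenCV has them; the pictures are not rectified), "extrinsics" (4x4, takes a point from camera to world coordinates). Camera axes: x right, y down, z forward; pixel columns grow to the right and rows downward; lengths in mm; the calibration is good to about 2 mm. A picture is of the moment at which its call begins. There is no depth.
- hand_in(): hands the job in; it is judged then, once.
The state is a dict: "time": time; "joint_pos": joint angles; "qd": joint speeds; "joint_efforts": joint torques, N m; "tool_pos": TCP position; "tcp_rot": TCP orientation; "ft_force": force on the tool from outside, world axes, zero at the start; "wrist_torque": the same for the moment, N m; "finger_gap": finger opening in mm; "grip_force": force on a finger pad.
Only numpy, scipy, OpenCV 4.12 (cv2) and the standard library are available. Lean on these libraries where they do the work, as an engineer would, in place of code of your own. Each camera call takes 0.05 s, during which the arm holds its last target. There are 200 camera calls.

## Working session

There is one attempt and no reset: what is moved stays moved. The work goes in short steps, Python scripts to look and compute and a shell command to move; the robot and the scene stay as the last step left them, time stands still between calls to the robot, and variables do not carry over. Pictures are saved under pics/ and viewed, at most 10 in all, crops included, and the job is handed in when it is done.

```bash
mkdir -p pics; ls; python3 - <<'E'
from bench import *
import cv2
for n in ("scene","top"):
    s=snapshot(n); cv2.imwrite(f"pics/{n}0.png",s["img"][:,:,::-1]); print(n,s["fx"],s["fy"],s["cx"],s["cy"],s["dist"]); print(s["extrinsics"])
print(sense())
E
```

```text
pics
scene 568.5399745328111 568.5399745328111 312.25274490054335 226.16715106930212 [0.04284472 0.         0.         0.         0.        ]
[[-8.84153795e-01  3.40381424e-01 -3.20019612e-01  9.55893957e+02]
 [ 4.66885351e-01  6.68706431e-01 -5.78662059e-01  5.96918804e+02]
 [ 1.70333566e-02 -6.61038725e-01 -7.50158429e-01  9.91913565e+02]
 [ 0.00000000e+00  0.00000000e+00  0.00000000e+00  1.00000000e+00]]
top 553.2888162897499 553.2888162897499 309.8525547192776 240.09257556761597 [0.0239688 0.        0.        0.        0.       ]
[[-1.96528951e-02 -9.86396343e-01  1.63205446e-01  4.07784857e+02]
 [-9.99804991e-01  1.97051516e-02 -1.29881173e-03 -1.13335427e+02]
 [-1.93484491e-03 -1.63199145e-01 -9.86591250e-01  1.01200279e+03]
 [ 0.00000000e+00  0.00000000e+00  0.00000000e+00  1.00000000e+00]]
{'time': 0.1, 'joint_pos': array([-6.90658601e+01,  7.51275681e+00,  8.53229167e+01,  2.10015291e-04,
        8.72627298e+01, -4.89521613e+00]), 'qd': array([ 0.01717074, -0.12701377, -0.1193854 ,  0.00723843,  0.01798478,
        0.01231139]), 'joint_efforts': array([ 5.62592140e-05, -5.70951355e+01, -5.01942766e+01, -1.50856399e-04,
        8.17549444e-03, -8.72311989e-05]), 'tool_pos': array([ 261.3420246 , -539.86430616,  403.7296683 ]), 'tcp_rot': array([-1.79901973e+02, -8.60611273e-03,  2.58293384e+01]), 'ft_force': array([ 1.46643652, -0.17831689,  0.7421224 ]), 'wrist_torque': array([-0.03179181, -0.01328175, -0.01649517]), 'grip_force': 0.0, 'finger_gap': 85.27650648067748}
```

View pics/top0.png

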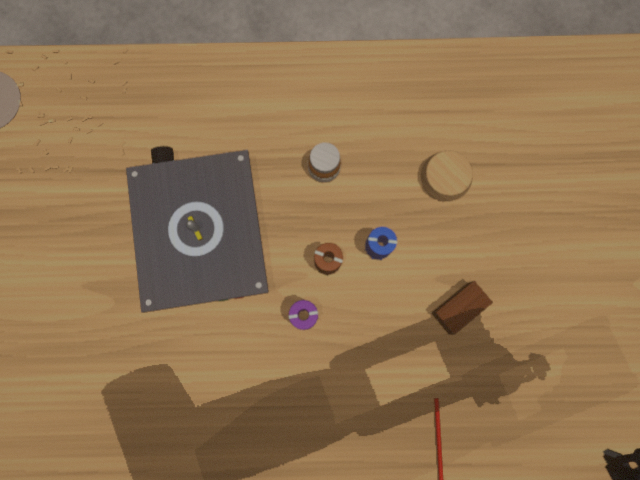

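View pics/scene0.png

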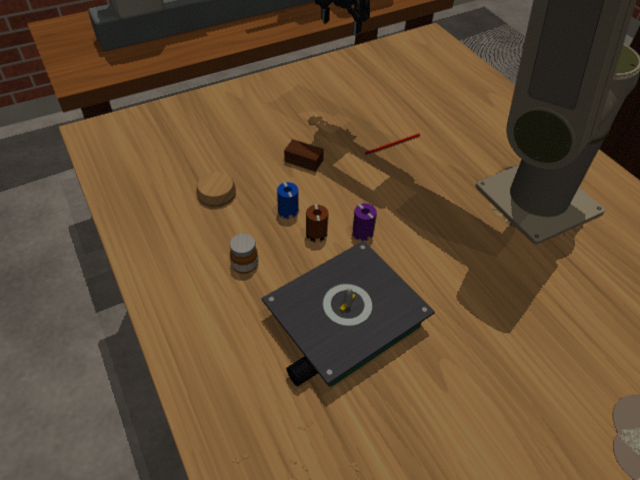

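The top view shows the candidates for the drum: brown at (328,257), blue at (382,242) and purple at (303,315). Amber jar (325,160) and dark brown offcut (462,307) are the brownish bystanders. I choose brown (328,257). The spindle is at about (192,226), with the yellow key running from (190,219) to (199,237).

```bash
cat > h.py <<'E'
from bench import *
import cv2, numpy as np
def ray(s,uv):
    K=np.array([[s["fx"],0,s["cx"]],[0,s["fy"],s["cy"]],[0,0,1]])
    p=cv2.undistortPoints(np.array(uv,float).reshape(-1,1,2),K,np.array(s["dist"])).reshape(-1,2)
    T=np.array(s["extrinsics"]); d=np.c_[p,np.ones(len(p))]@T[:3,:3].T
    return T[:3,3],d
def onz(s,uv,z):
    o,d=ray(s,uv); return o+d*((z-o[2])/d[:,2])[:,None]
def proj(s,P):
    K=np.array([[s["fx"],0,s["cx"]],[0,s["fy"],s["cy"]],[0,0,1]])
    M=np.linalg.inv(np.array(s["extrinsics"])); r,_=cv2.Rodrigues(M[:3,:3])
    return cv2.projectPoints(np.array(P,float).reshape(-1,1,3),r,M[:3,3],K,np.array(s["dist"]))[0].reshape(-1,2)
def mask(s,lo,hi,box=None):
    h=cv2.cvtColor(s["img"],cv2.COLOR_RGB2HSV); m=cv2.inRange(h,np.array(lo),np.array(hi))
    if box is not None:
        x0,y0,x1,y1=box; k=np.zeros_like(m); k[y0:y1,x0:x1]=255; m&=k
    return m
def pts(m):
    y,x=np.nonzero(m); return np.c_[x,y].astype(float)
def axis(P):
    P=P[:,:2]; v=np.linalg.svd(P-P.mean(0),full_matrices=False)[2][0]; return np.degrees(np.arctan2(v[1],v[0]))%180
E
python3 - <<'E'
from h import *
s=snapshot("top")
st=pts(mask(s,(0,0,120),(179,70,255),(312,242,346,272))); P=onz(s,st,75); print("stripe n",len(st),P.mean(0),axis(P))
ke=pts(mask(s,(20,120,60),(35,255,255),(175,205,215,250))); P=onz(s,ke,70); print("key",len(ke),ke.mean(0),P.mean(0),axis(P), np.ptp(P,0))
wr=pts(mask(s,(0,0,150),(179,40,255),(160,195,230,262))); c=cv2.minEnclosingCircle(wr.astype(np.float32)); print("ring",c,onz(s,[c[0]],60))
for n,uv,z in (("drumtop",(328.5,257),75),("blue",(382,241),75),("purple",(303,314),75),("jar",(325,157),70),("blank",(450,174),35),("offcut",(463,305),40)): print(n,onz(s,[uv],z).round())
print("corners",onz(s,[(134,174),(241,158),(259,285),(149,302)],60).round())
im=s["img"][190:345,120:420,::-1]; cv2.imwrite("pics/crop1.png",cv2.resize(im[:, :],None,fx=2.6,fy=2.6,interpolation=cv2.INTER_CUBIC))
E
```

```text
stripe n 58 [ 534.41874959 -145.58664161   75.        ] 69.03173992326448
key 64 [195.5     229.40625] [586.33751677  82.87693108  70.        ] 24.432751228036153 [40.90325682 22.98445049  0.        ]
ring ((195.10655212402344, 228.19671630859375), 27.29570198059082) [[590.36323882  85.66212795  60.        ]]
drumtop [[ 533. -146.   75.]]
blue [[ 559. -238.   75.]]
purple [[ 437. -101.   75.]]
jar [[ 712. -144.   70.]]
blank [[ 686. -372.   35.]]
offcut [[ 449. -379.   40.]]
corners [[690. 195.  60.]
 [716.   5.  60.]
 [489. -26.  60.]
 [464. 162.  60.]]
```

View pics/crop1.png

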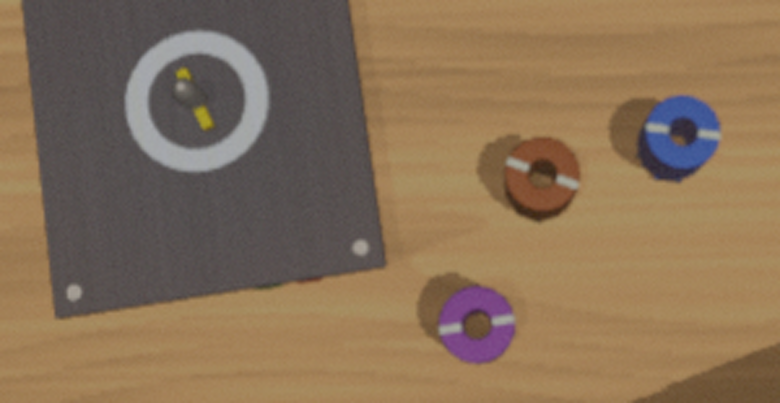

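The crop confirms the plain brown drum with white stripes at (328,257), standing between the blue and purple ones. World estimates are drum (533,-146), stripe 69°, seat (590,85) and key 24°. I move above the drum first, then turn to yaw 130° so that the fingers clear both neighbours.

```bash
python3 -m jog '0.52 -0.295 0 0 0 0 -1; 0.52 -0.295 0 0 0 0 -1; 0.52 -0.295 0 0 0 0 -1; 0.52 -0.295 0 0 0 0 -1; 0.52 -0.295 0 0 0 0 -1' 40; python3 -m jog '0.52 -0.295 0 0 0 0 -1; 0.52 -0.295 0 0 0 0 -1; 0.52 -0.295 0 0 0 0 -1; 0 0 0 0 0 -0.175 -1; 0 0 0 0 0 -0.175 -1';python3 -m jog '0 0 0 0 0 -0.175 -1; 0 0 0 0 0 -0.175 -1; 0 0 0 0 0 -0.175 -1; 0 0 0 0 0 -0.175 -1; 0 0 0 0 0 -0.175 -1';python3 -m jog '0 0 0 0 0 -0.175 -1; 0 0 0 0 0 -0.175 -1; 0 0 0 0 0 -0.165 -1; 0 0 0 0 0 0 -1; 0 0 0 0 0 0 -1'
python3 - <<'E'
from h import *
s=snapshot("wrist"); cv2.imwrite("pics/w1.png",s["img"][:,:,::-1]); print(s["fx"],s["dist"],s["extrinsics"]); st=sense(); print(st["tool_pos"],st["tcp_rot"],st["joint_pos"])
print(proj(s,[[533,-146,75]]))
E
```

```text
time: 0.78
tool_pos: [431.9, -292.2, 404.5]
tcp_rot: [-180.0, -0.0, 25.8]
ft_force: [1.1, -1.9, 0.6]
finger_gap: 85.7
grip_force: 0.0
time: 1.4
tool_pos: [533.4, -145.2, 404.1]
tcp_rot: [-179.9, 0.0, 47.3]
ft_force: [-0.3, -0.3, 0.1]
finger_gap: 85.6
grip_force: 0.0
time: 2.02
tool_pos: [532.9, -146.3, 404.3]
tcp_rot: [-180.0, -0.0, 99.7]
ft_force: [-0.3, 0.2, -0.2]
finger_gap: 85.8
grip_force: 0.0
time: 2.65
tool_pos: [533.0, -146.3, 404.5]
tcp_rot: [-180.0, -0.0, 130.0]
ft_force: [1.2, 0.0, 0.8]
finger_gap: 85.6
grip_force: 0.0
424.80025923795165 [0.01721402 0.         0.         0.         0.        ] [[ 7.66823824e-01  6.13491035e-01  1.88706047e-01  4.85065111e+02]
 [ 6.41857355e-01 -7.32659898e-01 -2.26337380e-01 -8.96644123e+01]
 [-5.98600650e-04  2.94683260e-01 -9.55594798e-01  3.74626329e+02]
 [ 0.00000000e+00  0.00000000e+00  0.00000000e+00  1.00000000e+00]]
[ 533.01607888 -146.36623757  404.51837831] [-1.79992372e+02 -1.75602650e-02  1.30041470e+02] [-2.06704462e+01  1.78285811e-01  9.29053133e+01  1.94018334e-03
  8.69354481e+01 -6.07120219e+01]
[[323.44296272 215.60782141]]
```

View pics/w1.png

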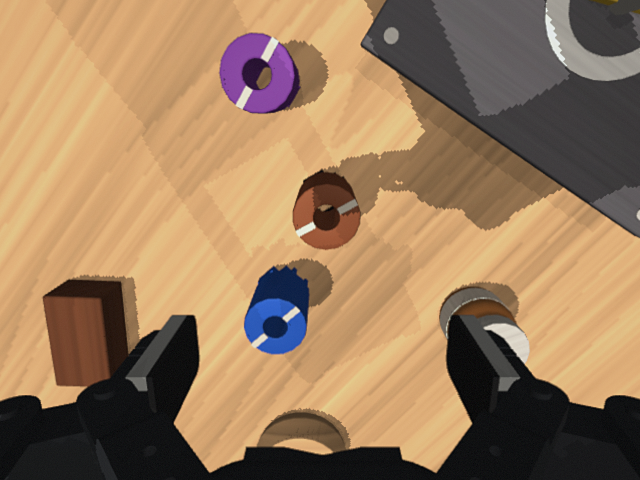

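The brown drum's top is centred at about (326.5,215), 3 px (2 mm) from the prediction along the closing axis, with the neighbours clear of both fingers. I shift +1.5 mm in tool y, go down and grip.

```bash
python3 -m jog '0 0.015 0.5 0 0 0 -1; 0 0 0.5 0 0 0 -1; 0 0 0.5 0 0 0 -1; 0 0 0.35 0 0 0 -1; 0 0 0.165 0 0 0 -1'; python3 -m jog '0 0 0 0 0 0 -1; 0 0 0 0 0 0 -1; 0 0 0 0 0 0 0; 0 0 0 0 0 0 0.4; 0 0 0 0 0 0 1' 40;python3 -m jog '0 0 0 0 0 0 1; 0 0 0 0 0 0 1; 0 0 0 0 0 0 1; 0 0 0 0 0 0 1'
```

```text
time: 3.32
tool_pos: [533.2, -145.0, 200.7]
tcp_rot: [-179.9, -0.2, 130.1]
ft_force: [0.0, -0.0, -0.3]
finger_gap: 85.3
grip_force: 0.0
time: 3.95
tool_pos: [534.8, -145.6, 204.6]
tcp_rot: [179.9, 0.1, 130.2]
ft_force: [-1.3, 0.7, 5.8]
finger_gap: 49.4
grip_force: 40.6
time: 4.45
tool_pos: [534.8, -145.6, 204.6]
tcp_rot: [179.9, 0.1, 130.2]
ft_force: [-1.1, -0.1, 4.9]
finger_gap: 49.2
grip_force: 40.6
```

```bash
python3 -m jog '0 0 -0.2 0 0 0 1; 0 0 -0.4 0 0 0 1; 0 0 -0.5 0 0 0 1; 0 0 -0.5 0 0 0 1; 0.28 0.45 0 0 0 0 1'; python3 -m jog '0.28 0.45 0 0 0 0 1; 0.28 0.45 0 0 0 0 1; 0 0 0 0 0 0.15 1; 0 0 0 0 0 0.15 1; 0 0 0 0 0 0.15 1'; python3 -m jog '0 0 0 0 0 0.15 1; 0 0 0 0 0 0.145 1; 0 0 0 0 0 0 1; 0 0 0 0 0 0 1'
python3 - <<'E'
from h import *
s=snapshot("wrist"); cv2.imwrite("pics/w2.png",s["img"][:,:,::-1]); st=sense(); print(st["tool_pos"],st["tcp_rot"],st["joint_pos"],st["finger_gap"])
print(proj(s,[[590,85,60],[590,85,110]]))
E
```

```text
time: 5.08
tool_pos: [551.6, -97.4, 370.8]
tcp_rot: [179.7, 0.6, 130.0]
ft_force: [1.5, -0.1, -2.2]
finger_gap: 48.8
grip_force: 42.2
time: 5.7
tool_pos: [582.8, 6.3, 364.3]
tcp_rot: [180.0, 0.0, 103.0]
ft_force: [1.2, -0.2, -2.2]
finger_gap: 49.1
grip_force: 42.4
time: 6.2
tool_pos: [582.9, 5.9, 363.8]
tcp_rot: [180.0, -0.0, 85.7]
ft_force: [0.2, -0.2, -2.8]
finger_gap: 49.3
grip_force: 42.4
[582.94598503   5.89130907 363.63174976] [1.79984314e+02 1.01389532e-03 8.56880260e+01] [-4.45917055e+00  6.10578553e+00  9.10519598e+01 -9.81273594e-04
  8.28265658e+01 -1.47074259e-01] 49.33182552165965
[[323.27785561  99.74222733]
 [323.5473714   97.77068384]]
```

View pics/w2.png

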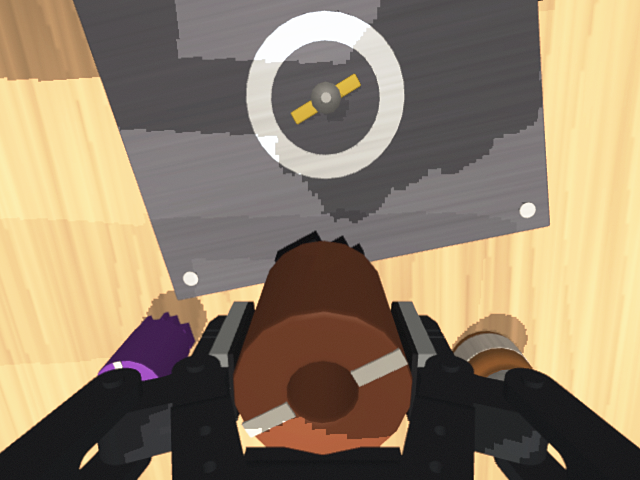

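The held drum is seen at the bottom, with bore centre at about (322,391) and stripe from (245,425) to (405,358). The spindle tip is at (326,97), with the key running from (293,118) to (359,80). Next I compute the drum's offset in the hand and the remaining shift and turn.

```bash
python3 - <<'E'
from h import *
s=snapshot("wrist"); st=sense(); tcp=st["tool_pos"]
ke=pts(mask(s,(20,120,60),(32,255,255),(280,65,375,135))); P=onz(s,ke,70); c=(P[:,:2].min(0)+P[:,:2].max(0))/2; ka=axis(P)
rect=cv2.minAreaRect(P[:,:2].astype(np.float32)); print("key",len(ke),rect,ka)
tip=onz(s,[(326,97)],110)[0]; print("tip",tip)
rg=pts(mask(s,(0,0,140),(179,45,255),(235,5,415,185))); R=onz(s,rg,60)[:,:2]; print("ring",cv2.minEnclosingCircle(R.astype(np.float32)))
zt=tcp[2]-129.6
sm=mask(s,(0,0,110),(30,85,255),(236,345,408,440))
n,l,stt,ce=cv2.connectedComponentsWithStats(sm); 
b=[i for i in range(1,n) if stt[i,4]>150]; print([(stt[i],ce[i]) for i in b])
S=onz(s,[ce[i] for i in b],zt); print("stripe comps",S)
if len(b)==2:
    d=S[1]-S[0]; da=np.degrees(np.arctan2(d[1],d[0]))%180; print("ang",da,"turn(yaw)",ka-da)
bm=pts(mask(s,(0,0,0),(179,255,75),(290,363,357,420))); B=onz(s,bm,zt)[:,:2]; print("bore",len(bm),cv2.minEnclosingCircle(B.astype(np.float32)))
h=onz(s,[(236,392),(411,392),(322,312)],zt); print("rim",h)
print("tcp",tcp,st["tcp_rot"])
E
```

```text
key 674 ((590.9195556640625, 85.16356658935547), (43.859840393066406, 8.194422721862793), 25.691625595092773) 25.756654387247494
tip [591.27612231  85.25871689 110.        ]
ring ((590.6992797851562, 85.31179809570312), 48.66274642944336)
[(array([351, 349,  57,  38, 996], dtype=int32), array([378.86546185, 367.33232932])), (array([242, 402,  54,  36, 875], dtype=int32), array([268.13485714, 419.648     ]))]
stripe comps [[599.11470394  12.06009687 233.87075907]
 [567.33541881  -2.48577048 233.87075907]]
ang 24.59429804691021 turn(yaw) 1.1623563403372827
bore 2926 ((583.179931640625, 5.47529411315918), 9.797762870788574)
rim [[559.53936176   7.28700559 233.87075907]
 [607.64031429   3.58127783 233.87075907]
 [585.03914685  29.69894472 233.87075907]]
tcp [582.94487276   5.8849802  363.47075907] [1.79993740e+02 9.79356459e-04 8.56524085e+01]
```

```bash
python3 -m jog '0.2 0.004 0 0 0 0 1; 0.3 0.006 0 0 0 0 1; 0.3 0.007 0 0 0 0 1; 0 0 0 0 0 -0.019 1; 0 0 0 0 0 0 1'; python3 -m jog '0 0 0.15 0 0 0 1; 0 0 0.15 0 0 0 1; 0 0 0.06 0 0 0 1; 0 0 0 0 0 0 1; 0 0 0 0 0 0 1'; python3 - <<'E'
from h import *
st=sense();print(st["tool_pos"],st["tcp_rot"],st["ft_force"])
for n in("top","scene"):
    s=snapshot(n); u=proj(s,[[591,85.2,110],[591,85.2,197]]);print(n,u)
    x,y=u[0].astype(int); im=s["img"][max(0,y-60):y+60,max(0,x-50):x+50,::-1]; cv2.imwrite(f"pics/{n}_c.png",im)
a=[cv2.resize(cv2.imread(f"pics/{n}_c.png"),(400,480)) for n in("top","scene")]; cv2.imwrite("pics/c2.png",np.hstack(a))
E
```

```text
time: 6.92
tool_pos: [590.9, 86.0, 363.1]
tcp_rot: [-180.0, 0.0, 86.8]
ft_force: [-0.1, -0.7, -3.2]
finger_gap: 49.5
grip_force: 42.5
time: 7.55
tool_pos: [591.2, 85.4, 327.7]
tcp_rot: [180.0, -0.0, 86.7]
ft_force: [-0.5, -1.2, -1.1]
finger_gap: 49.6
grip_force: 42.5
[591.15162425  85.42807017 327.65097144] [ 1.79957861e+02 -5.08992041e-03  8.66583671e+01] [-0.45868723 -1.23873594 -1.12908087]
top [[189.16169621 222.25902057]
 [176.58583325 210.98105035]]
scene [[348.6221727  287.89951555]
 [351.7966884  259.45985308]]
```

View pics/c2.png

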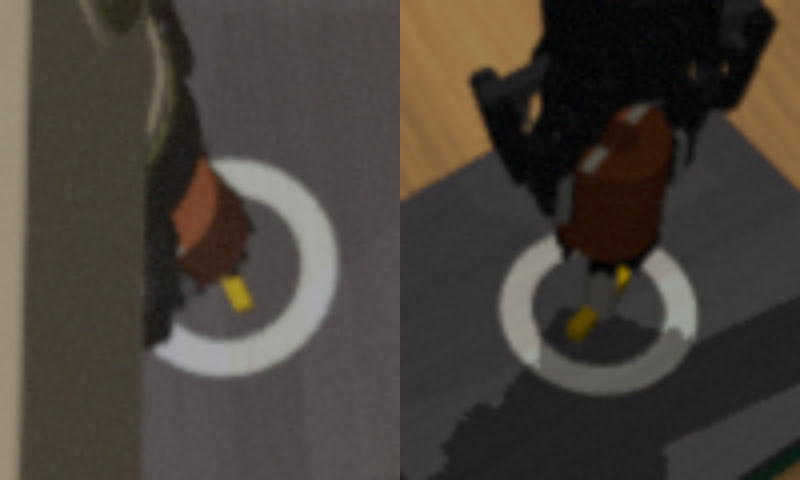

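The right half of the crop (scene camera) shows the drum upright over the spindle, which stands under it at (605,290), with the key visible on the ring's floor. I lower in small steps and watch the force.

```bash
python3 -m jog '0 0 0.06 0 0 0 1; 0 0 0.06 0 0 0 1; 0 0 0.05 0 0 0 1; 0 0 0 0 0 0 1'; python3 -m jog '0 0 0.03 0 0 0 1; 0 0 0.03 0 0 0 1; 0 0 0.03 0 0 0 1; 0 0 0 0 0 0 1'
```

```text
time: 8.15
tool_pos: [590.7, 85.5, 309.3]
tcp_rot: [-179.9, 0.0, 86.7]
ft_force: [-0.5, 0.3, -1.6]
finger_gap: 49.1
grip_force: 42.5
time: 8.65
tool_pos: [590.8, 85.5, 300.8]
tcp_rot: [-180.0, 0.0, 86.7]
ft_force: [-0.3, -0.4, -2.2]
finger_gap: 49.1
grip_force: 42.5
```

Past the taper with no contact force. Key top is reached at TCP z of about 274.6.

```bash
python3 -m jog '0 0 0.06 0 0 0 1; 0 0 0.06 0 0 0 1; 0 0 0.06 0 0 0 1; 0 0 0.03 0 0 0 1; 0 0 0 0 0 0 1'; python3 -m jog '0 0 0.02 0 0 0 1; 0 0 0.02 0 0 0 1; 0 0 0.02 0 0 0 1; 0 0 0 0 0 0 1'
```

```text
time: 9.28
tool_pos: [590.8, 85.5, 279.7]
tcp_rot: [-180.0, 0.0, 86.7]
ft_force: [0.1, 0.1, -2.1]
finger_gap: 49.2
grip_force: 42.5
time: 9.78
tool_pos: [590.9, 85.5, 274.0]
tcp_rot: [-180.0, 0.0, 86.7]
ft_force: [-0.5, -0.4, -2.6]
finger_gap: 49.5
grip_force: 42.5
```

```bash
python3 -m jog '0 0 0.01 0 0 0 1; 0 0 0.01 0 0 0 1; 0 0 0.01 0 0 0 1; 0 0 0 0 0 0 1'; python3 -m jog '0 0 0.01 0 0 0 1; 0 0 0.01 0 0 0 1; 0 0 0.01 0 0 0 1; 0 0 0 0 0 0 1'
```

```text
time: 10.28
tool_pos: [590.9, 85.5, 271.1]
tcp_rot: [-180.0, 0.0, 86.7]
ft_force: [0.3, -0.1, -2.2]
finger_gap: 49.5
grip_force: 42.5
time: 10.78
tool_pos: [590.9, 85.5, 268.1]
tcp_rot: [-180.0, 0.0, 86.7]
ft_force: [-0.2, 0.6, -2.4]
finger_gap: 49.1
grip_force: 42.5
```

The slot is 6 mm below the key top with no force, so it is on the key. I lower the last bit gently until the table carries it.

```bash
python3 -m jog '0 0 0.01 0 0 0 1; 0 0 0.01 0 0 0 1; 0 0 0.005 0 0 0 1; 0 0 0 0 0 0 1'; python3 -m jog '0 0 0.005 0 0 0 1; 0 0 0 0 0 0 1'; python3 -m jog '0 0 0.005 0 0 0 1; 0 0 0 0 0 0 1'
```

```text
time: 11.28
tool_pos: [590.9, 85.5, 265.6]
tcp_rot: [-180.0, -0.0, 86.7]
ft_force: [-0.6, 0.4, -1.9]
finger_gap: 49.4
grip_force: 42.5
time: 11.52
tool_pos: [590.9, 85.5, 265.2]
tcp_rot: [-180.0, -0.0, 86.7]
ft_force: [0.3, 0.2, -1.7]
finger_gap: 49.3
grip_force: 42.5
time: 11.78
tool_pos: [591.0, 85.5, 264.7]
tcp_rot: [-180.0, -0.0, 86.7]
ft_force: [-0.0, -0.2, -2.5]
finger_gap: 49.1
grip_force: 42.5
```

```bash
python3 -m jog '0 0 0.005 0 0 0 1; 0 0 0 0 0 0 1'; python3 -m jog '0 0 0.005 0 0 0 1; 0 0 0 0 0 0 1'
```

```text
time: 12.02
tool_pos: [591.0, 85.6, 264.6]
tcp_rot: [180.0, -0.0, 86.7]
ft_force: [-1.6, -0.7, 2.1]
finger_gap: 49.0
grip_force: 42.8
time: 12.28
tool_pos: [591.0, 85.6, 264.6]
tcp_rot: [180.0, -0.0, 86.7]
ft_force: [-4.7, -0.3, 7.0]
finger_gap: 48.9
grip_force: 43.2
```

Contact is at 264.6, exactly the predicted seat height. I release and retreat straight up.

```bash
python3 -m jog '0 0 0 0 0 0 1; 0 0 0 0 0 0 0; 0 0 0 0 0 0 -0.5; 0 0 0 0 0 0 -1; 0 0 0 0 0 0 -1' 20;  python3 -m jog '0 0 0 0 0 0 -1; 0 0 0 0 0 0 -1; 0 0 -0.1 0 0 0 -1; 0 0 -0.3 0 0 0 -1; 0 0 -0.5 0 0 0 -1'; python3 -m jog '0 0 -0.5 0 0 0 -1; -0.4 0 0 0 0 0 -1; -0.4 0 0 0 0 0 -1; 0 0 0 0 0 0 -1; 0 0 0 0 0 0 -1'
python3 - <<'E'
from h import *
s=snapshot("wrist"); cv2.imwrite("pics/w3.png",s["img"][:,:,::-1])
print(sense()["tool_pos"],proj(s,[[591,85.2,135],[591,85.2,60]]))
E
```

```text
time: 12.9
tool_pos: [591.0, 85.5, 263.6]
tcp_rot: [180.0, -0.0, 86.7]
ft_force: [0.6, 0.5, -0.3]
finger_gap: 85.4
grip_force: 0.0
time: 13.52
tool_pos: [590.2, 85.5, 353.1]
tcp_rot: [-179.8, 0.0, 86.7]
ft_force: [-0.0, -0.0, -0.1]
finger_gap: 85.6
grip_force: 0.0
time: 14.15
tool_pos: [586.3, 5.8, 404.2]
tcp_rot: [180.0, -0.0, 86.6]
ft_force: [0.2, -0.1, -0.8]
finger_gap: 85.5
grip_force: 0.0
[586.30557721   6.27252374 404.05226673] [[321.32554731  98.51842431]
 [321.49446237 100.96600986]]
```

View pics/w3.png

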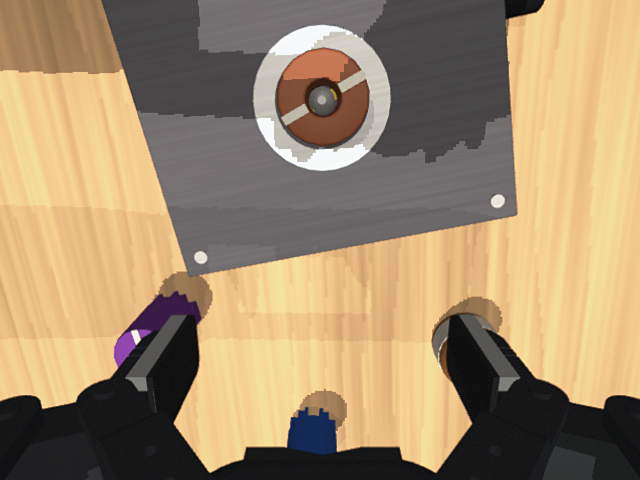

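The drum sits flat at (322,97), centred in the ring with the spindle visible in its bore. The gripper is clear.

```bash
python3 -c "
from bench import *
print(hand_in())"
```

```text
the job is handed in; nothing more can be done
None
```

The brown drum is seated on the sander's spindle with its slot over the key, flat on the table and released; the job is handed in, and the hand-in returned no verdict.

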